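Fill the vent filter cassette and hold it against its sprung bar

ROBOT

A 6-joint arm with a two-finger parallel gripper is mounted at the origin on the work surface. World frame = base frame: x ahead of the robot, y to its left, z up, the work surface at z = 0. Lengths are in m, angles in rad, forces in N, time in s.
With the tool pointing down it reaches from about 0.3 to 0.875 m from the base axis. Payload 6.4 kg.
Tool frame: the origin (TCP) lies at the very end of the fingers, on their centre line; the grasp point (between the pads) lies 19 mm behind it (ctrl.hold_point_z is the distance from the TCP to the grasp point, in m); y points along the fingers, x is the direction in which the jaws open and shut, and the axes are right-handed (so a half turn about y gives the same grasp; the last joint's range is limited). The gripper opens to 85 mm and grips with 20 to 120 N. Pads are 22 mm wide; open, the fingers measure 114 mm over their backs; the gripper's body (76 mm by 85 mm) begins 54 mm behind the grasp point. The pads swing forward as they close: fully open they stand 13 mm farther back than shut.
Start: joints at [-1.437, 0.181, 1.607, -0, 1.354, -0.206], TCP at [0.192, -0.542, 0.231] pointing down, gripper open.
Joint ranges: [-2.99, 2.99], [-0.89, 2.07], [0.3, 2.58], [-1.14, 4.28], [0, 2.63], [-3.12, 3.12]. Speed limits (rad/s): [2.57, 2.57, 3.01, 3.14, 3.14, 3.14].

INTERFACE

Orientations are given as a unit quaternion [w, x, y, z].
In Python, from bench import ctrl, imaging gives the robot as it stands.
- The arm moves only by the shell command python3 -m jog 'ROWS'. ROWS is JSON, a list of rows, each a list of 3 entries, a list of its own where there are three numbers: the shift along the tool's x, y, z in cm, then the turn, a rotation vector about the tool's x, y, z in rad, then the finger opening in cm, from 0 to 8.54. A call has 1 to 12 rows; each row shifts and turns the pose as measured when the row begins, along the tool's axes as they then stand; what a row does not reach is not made up. A row lasts 1/12 s, in which the tool goes at most 41.7 mm and 7.16 degrees, less where a joint would pass 70% of its speed; a pose out of reach is approached as far as the arm can. A call is refused whole if a number of a shift passes 4.17 or a number of a turn 0.125, either way. A call with a gripper value outside its range is refused whole. The fingers move at their own pace and stop on an object; the grip force is fixed at half the most. Time passes only in rows, so rows that do not move let the fingers close. It gives the time, the measured TCP pose, the force and the opening at its end, in the units of the state.
- ctrl.get_obs(): the state, without advancing time (a new reading comes with each control period).
- imaging.camera(name): name is "scene" or "top"; returns a dict with "frame" (384x512x3 uint8, red, green, blue), "depth" (384x512 float32, m along the optical axis (not along the pixel's ray), 0 where there is no reading), "K" (3x3 intrinsics, pixels), "R" (3x3) and "t" (3): a world point X has camera coordinates R X + t. Camera axes: x right, y down, z forward; pixel columns grow to the right and rows downward; lengths in m; the calibration is good to about 2 mm. A picture is of the moment at which its call begins.
- ctrl.hand_in(): hands the job in, once; it reports no verdict.
The state is a dict: "time_s": time; "q": joint angles; "dq": joint speeds; "joint_efforts": joint torques, N m; "eef_pos": TCP position; "eef_rot": TCP orientation; "wrist_force": force on the tool from outside, world axes, zero at the start; "torque": the same for the moment, N m; "opening": opening from 0.0 (shut) to 1.0 (fully open).
Only numpy, scipy, OpenCV 4.12 (cv2) and the standard library are available. Lean on these libraries where they do the work, as an engineer would, in place of code of your own. Each camera call takes 0.05 s, during which the arm holds its last target. There are 200 camera calls.

TASK

Pick up the small plain cup, pour all six glazed clay balls from it into the open filter cassette lying in the vent frame, and stand the empty cup upright near the middle of the silicone trivet. Then press the cassette's front wall so it slides between the guides against the sprung bar at the rear, without ramming the bar onto its stop, until its front is level with the front ends of the guides, a push of about 10 newtons on the bar, and finish while still holding it there with the fingers at that steady push, so that I can screw on the retaining clip. Leave the little dish and the screwdriver lying where they are.

Things in the scene. Friction and masses are not known exactly. Their poses are not given: they have to be found in the camera images.
- cassette: Filter cassette: loose open oblong stainless tray, 110 (its x) x 140 (y) x 40 mm high, 0.5 kg; walls and floor 4 mm, front wall (-x end, nearest the robot) 10 mm. Origin: centre of underside; z up. Stands on the frame's 4 mm plate between the guides, 20 to 45 mm short of the sprung bar; slides along the frame's x (friction 1 to 2 N).
- frame: Fixed vent frame on the ledge. Origin at ledge height on its middle line; x = push direction (away from robot, yaw up to 0.3 rad), z up. Base plate 4 mm thick, x -110 to 120 mm, 190 mm wide. Side guides 30 mm high, inner faces y=+-73 mm (3 mm play each side), from x=-33.5 mm (front ends) to 115 mm. Rear wall x=108 to 120 mm, 38 mm high. Front open.
- bar (a joint): Travel (m) of the sprung bar across the frame's rear (120 mm wide, 8 to 34 mm above the ledge). 0 = free, face at frame x=60 mm; grows as the cassette pushes it to +x; hard stop 0.030. Spring 0.6 N/mm from zero: 0.0165 = 10 N on the bar; then the cassette's front wall is level with the guides' front ends (cassette origin at frame x=21.5 mm).
- bar_face (a point): Centre of the sprung bar's front face (the face the cassette meets), 21 mm above the ledge; moves with the bar.
- cup: Loose plain white ceramic cup with no handle, straight round wall, 60 mm outside diameter, 80 mm high, wall 3 mm, floor 5 mm, 0.18 kg, with the six balls in it at the start; centre of mass about 35 mm up (gripped much higher it can swing between the fingers; 40 N there holds it). Origin: centre of its underside; z towards its mouth.
- trivet: Hard silicone trivet, a grey grooved disc fixed to the ledge, 150 mm diameter, 8 mm thick. Origin: centre of its underside, on the ledge.
- ball1_center (a point): Centre of smooth glazed odour-absorber ball 1 of 6 (all alike, brown, 20 mm diameter, 10 g, friction about 0.25); starts in the cup. They leave the cup once its mouth points some 20 degrees below level.
- ball2_center (a point): Centre of smooth glazed odour-absorber ball 2 of 6 (all alike, brown, 20 mm diameter, 10 g, friction about 0.25); starts in the cup. They leave the cup once its mouth points some 20 degrees below level.
- ball3_center (a point): Centre of smooth glazed odour-absorber ball 3 of 6 (all alike, brown, 20 mm diameter, 10 g, friction about 0.25); starts in the cup. They leave the cup once its mouth points some 20 degrees below level.
- ball4_center (a point): Centre of smooth glazed odour-absorber ball 4 of 6 (all alike, brown, 20 mm diameter, 10 g, friction about 0.25); starts in the cup. They leave the cup once its mouth points some 20 degrees below level.
- ball5_center (a point): Centre of smooth glazed odour-absorber ball 5 of 6 (all alike, brown, 20 mm diameter, 10 g, friction about 0.25); starts in the cup. They leave the cup once its mouth points some 20 degrees below level.
- ball6_center (a point): Centre of smooth glazed odour-absorber ball 6 of 6 (all alike, brown, 20 mm diameter, 10 g, friction about 0.25); starts in the cup. They leave the cup once its mouth points some 20 degrees below level.
- dish: Bystander: small low ceramic dish, 72 mm diameter, 26 mm high, loose. Origin: centre of underside.
- screwdriver: Bystander: the fitter's screwdriver lying on the ledge, 170 mm long, loose. x runs along it from handle to tip.
There are look-alikes about, which are no part of the job. What is meant by the cup is not blue, and is the larger of those in its own colour.

How it is judged:
On the way, in this order (a step that is already met when the one before it is completed fails the run):
1. all six balls are in the cassette, poured from the cup in the fingers, held off the ledge (x of ball1_center in the frame of cassette between -0.05 and 0.056 m and y of ball1_center in the frame of cassette between -0.07 and 0.07 m and z of ball1_center in the frame of cassette between 0 and 0.06 m and x of ball2_center in the frame of cassette between -0.05 and 0.056 m and y of ball2_center in the frame of cassette between -0.07 and 0.07 m and z of ball2_center in the frame of cassette between 0 and 0.06 m and x of ball3_center in the frame of cassette between -0.05 and 0.056 m and y of ball3_center in the frame of cassette between -0.07 and 0.07 m and z of ball3_center in the frame of cassette between 0 and 0.06 m and x of ball4_center in the frame of cassette between -0.05 and 0.056 m and y of ball4_center in the frame of cassette between -0.07 and 0.07 m and z of ball4_center in the frame of cassette between 0 and 0.06 m and x of ball5_center in the frame of cassette between -0.05 and 0.056 m and y of ball5_center in the frame of cassette between -0.07 and 0.07 m and z of ball5_center in the frame of cassette between 0 and 0.06 m and x of ball6_center in the frame of cassette between -0.05 and 0.056 m and y of ball6_center in the frame of cassette between -0.07 and 0.07 m and z of ball6_center in the frame of cassette between 0 and 0.06 m and contact force between the fingers and cup above 1 N and height (world z) of cup above 0.03 m), for 0.1 s.
2. the empty cup stands upright on the trivet, let go (horizontal distance between cup and trivet below 0.06 m and angle between cup's own z axis and vertical below 0.12 rad and height (world z) of cup between 0.004 and 0.014 m and contact force between each of the arm, the fingers and cup below 0.1 N and linear speed of cup below 0.02 m/s), for 0.2 s.
3. the cassette is pressed steadily against the sprung bar (value of joint bar between 0.01 and 0.0235 m and contact force between the fingers and cassette above 4 N and y of cassette in the frame of frame between -0.007 and 0.007 m and angle between the x axis of cassette and the x axis of frame, either way round below 0.08 rad and angle between cassette's own z axis and vertical below 0.06 rad and x of cassette in the frame of frame between 0.013 and 0.031 m and linear speed of cassette below 0.01 m/s), for 0.3 s.
At the end, for the whole second after the job is handed in: All six balls in the cassette; cup upright (0.12 rad) on the trivet, within 60 mm of its centre, let go; cassette straight between the guides (7 mm, 0.08 rad), still, the fingers pressing it (over 4 N) so that the bar is pushed 10 to 23.5 mm (6 to 14 N on the bar) (all of step 2 and all of step 3 and x of ball1_center in the frame of cassette between -0.05 and 0.056 m and y of ball1_center in the frame of cassette between -0.07 and 0.07 m and z of ball1_center in the frame of cassette between 0 and 0.06 m and x of ball2_center in the frame of cassette between -0.05 and 0.056 m and y of ball2_center in the frame of cassette between -0.07 and 0.07 m and z of ball2_center in the frame of cassette between 0 and 0.06 m and x of ball3_center in the frame of cassette between -0.05 and 0.056 m and y of ball3_center in the frame of cassette between -0.07 and 0.07 m and z of ball3_center in the frame of cassette between 0 and 0.06 m and x of ball4_center in the frame of cassette between -0.05 and 0.056 m and y of ball4_center in the frame of cassette between -0.07 and 0.07 m and z of ball4_center in the frame of cassette between 0 and 0.06 m and x of ball5_center in the frame of cassette between -0.05 and 0.056 m and y of ball5_center in the frame of cassette between -0.07 and 0.07 m and z of ball5_center in the frame of cassette between 0 and 0.06 m and x of ball6_center in the frame of cassette between -0.05 and 0.056 m and y of ball6_center in the frame of cassette between -0.07 and 0.07 m and z of ball6_center in the frame of cassette between 0 and 0.06 m); the arm keeps its last pose, push and grip.
It fails at once if the sprung bar is rammed onto its stop (travel above 28.5 mm) (value of joint bar above 0.0285 m).
It fails at once if the dish or the screwdriver is moved more than 30 mm (distance of any of dish, screwdriver from where it was at the start of the episode above 0.03 m).
It also fails if it takes over 72 s, if anything falls off the work surface, if the arm or the gripper's body presses on something with over 40 N, if the wrist force passes 120 N, or if a joint passes its speed limit or range.

## Working session

There is one attempt and no reset: what is moved stays moved. The work goes in short steps, Python scripts to look and compute and a shell command to move; the robot and the scene stay as the last step left them, time stands still between calls to the robot, and variables do not carry over. Pictures are saved under pics/ and viewed, about 8 in all and at most 12, crops included, and the job is handed in when it is done.

```bash
ls; mkdir -p pics; cat > h.py <<'E'
import numpy as np, cv2
from bench import ctrl, imaging
from scipy.spatial.transform import Rotation as Ro
def shot(n): 
    c=imaging.camera(n); return c
def save(img,p): cv2.imwrite('pics/'+p,cv2.cvtColor(img,cv2.COLOR_RGB2BGR))
def cloud(c):
    h,w=c['depth'].shape; u,v=np.meshgrid(np.arange(w),np.arange(h)); d=c['depth']
    p=np.stack([(u-c['K'][0,2])/c['K'][0,0]*d,(v-c['K'][1,2])/c['K'][1,1]*d,d],-1)
    return (p-c['t'])@c['R']   # R^T (p-t)
def ray(c,u,v,z):
    d=c['R'].T@np.array([(u-c['K'][0,2])/c['K'][0,0],(v-c['K'][1,2])/c['K'][1,1],1]); o=-c['R'].T@c['t']
    return o+d*(z-o[2])/d[2]
def pose():
    o=ctrl.get_obs(); q=o['eef_rot']; return o,np.array(o['eef_pos']),Ro.from_quat([q[1],q[2],q[3],q[0]]).as_matrix()
E
python3 - <<'E'
from h import *
a=shot('scene');b=shot('top')
np.savez('s0.npz',**a);np.savez('t0.npz',**b)
save(a['frame'],'s0.png');save(b['frame'],'t0.png')
o,p,R=pose();print(o);print(R.round(3));print(ctrl.hold_point_z)
for c in(a,b):print(-c['R'].T@c['t'],c['K'][0,0],c['R'].round(2).tolist())
E
```

```text
pics
{'time_s': 0.1, 'q': array([-1.43728192e+00,  1.81489046e-01,  1.60791962e+00,  1.76056550e-05,
        1.35384991e+00, -2.06302736e-01]), 'dq': array([ 1.31535575e-04, -1.21016262e-03, -3.20144601e-03, -7.77778074e-05,
       -2.71807014e-03, -3.16796123e-05]), 'joint_efforts': array([ 4.62827302e-04, -4.45880842e+01, -3.52239168e+01, -1.84001301e-04,
        4.16328083e-03,  6.06330474e-06]), 'eef_pos': array([ 0.19160575, -0.54158693,  0.23045612]), 'eef_rot': array([ 0.57778076, -0.57690976,  0.40865155, -0.40785835]), 'wrist_force': array([-0.57541666,  0.09050512,  0.54408247]), 'torque': array([ 0.04466006, -0.03620077, -0.02624311]), 'opening': 1.00011502729501}
[[ 0.333 -0.     0.943]
 [-0.943  0.002  0.333]
 [-0.002 -1.     0.   ]]
0.0187
[ 0.97727928 -0.37964548  0.69656501] 351.9823154524569 [[0.68, 0.74, 0.0], [0.54, -0.49, -0.69], [-0.5, 0.47, -0.73]]
[0.46765084 0.00944716 0.92417733] 359.34748127788936 [[0.01, -1.0, -0.01], [-1.0, -0.01, -0.08], [0.08, 0.01, -1.0]]
```

View pics/s0.png

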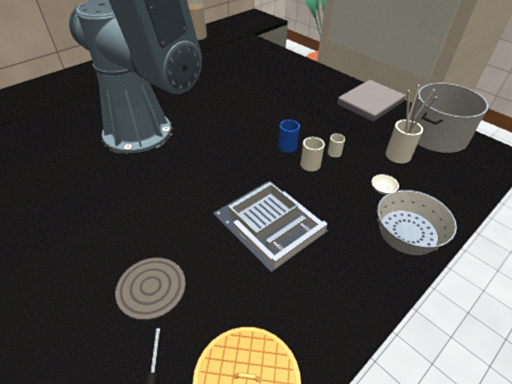

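View pics/t0.png

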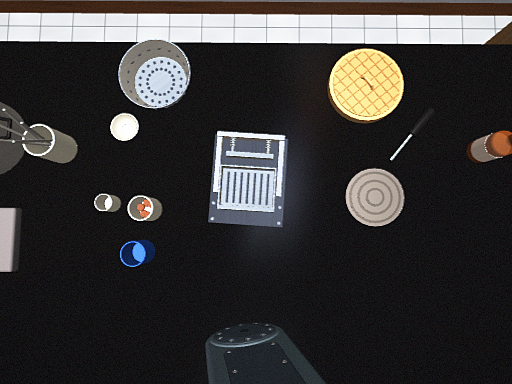

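The scene image shows the frame and cassette around (270,225), the trivet at (150,287), and the cups at (312,153), (337,145) and (289,136). In the top image the cassette is at about (247,190), the trivet at (375,197) and the screwdriver at (412,133). The dish is at (124,127).

These could be taken for the cup (top-view pixels):
- large white cup with brown balls at (145,208)
- small white cup at (106,203)
- blue cup at (135,253)
- utensil pot at (48,143)

By the description I choose (145,208).

```bash
python3 - <<'E'
from h import *
b=dict(np.load('t0.npz'));a=dict(np.load('s0.npz'))
P=cloud(b);Q=cloud(a)
im=np.hstack([cv2.resize(b['frame'][170:280,80:200],(384,352),interpolation=cv2.INTER_CUBIC),cv2.resize(b['frame'][120:235,195:300],(384,352),interpolation=cv2.INTER_CUBIC)])
save(im,'crop.png')
def rim(P,box,z0,z1):
    q=P[box[1]:box[3],box[0]:box[2]].reshape(-1,3);q=q[(q[:,2]>z0)&(q[:,2]<z1)]
    (c,r)=cv2.minEnclosingCircle(q[:,:2].astype(np.float32));print(len(q),q[:,2].max(),np.round(c,4),round(r,4),q[:,:2].mean(0));return q
print('cup');rim(P,(120,190,170,228),.072,.09);rim(Q,(295,130,328,178),.072,.09)
print('small');rim(P,(88,190,122,215),.03,.09)
print('blue');rim(P,(112,235,160,272),.06,.1)
print('dish');rim(P,(105,108,142,145),.015,.04)
print('trivet');rim(P,(340,160,410,232),.004,.014)
print('frame');
q=P[120:235,200:295].reshape(-1,3)
for z0,z1 in((.002,.008),(.025,.034),(.034,.041),(.041,.05)):
    s=q[(q[:,2]>z0)&(q[:,2]<z1)]
    r=cv2.minAreaRect(s[:,:2].astype(np.float32));print(z0,len(s),r)
print(np.histogram(q[:,2],bins=np.arange(-.01,.06,.004)))
# big survey: high things
w=P.reshape(-1,3);print('maxz',w[:,2].max())
for n,(u,v) in dict(colander=(120,75),pot=(35,140),sd=(425,115)).items():print(n,P[v,u])
E
```

```text
cup
137 0.08223115464906858 [0.4996 0.299 ] 0.0303 [0.49995166 0.29880967]
127 0.08182036110781493 [0.4775 0.3038] 0.0561 [0.49656812 0.30043838]
small
189 0.058749430408053166 [0.5145 0.3973] 0.0223 [0.51384744 0.39811633]
blue
229 0.08369084559730779 [0.3926 0.3132] 0.0305 [0.39291334 0.31340313]
dish
235 0.02960230886827682 [0.7089 0.3661] 0.036 [0.71342514 0.37274828]
trivet
2652 0.013584837237139631 [ 0.5489 -0.2713] 0.0965 [ 0.53592708 -0.27464469]
frame
0.002 3571 ((0.586859941482544, 0.05082884430885315), (0.29671916365623474, 0.2455601990222931), 0.4678175151348114)
0.025 864 ((0.5945518016815186, 0.0472942553460598), (0.17042304575443268, 0.1927548050880432), 86.75888061523438)
0.034 481 ((0.5955261588096619, 0.046390362083911896), (0.16914847493171692, 0.19473718106746674), 86.86738586425781)
0.041 421 ((0.5940918922424316, 0.047759637236595154), (0.13999038934707642, 0.19155067205429077), 86.91012573242188)
(array([   2,  808, 3689, 2581, 1624,  171,   67,   81,  131,  449,  377,
        326,  232,  331,   13,    0,    0]), array([-0.01 , -0.006, -0.002,  0.002,  0.006,  0.01 ,  0.014,  0.018,
        0.022,  0.026,  0.03 ,  0.034,  0.038,  0.042,  0.046,  0.05 ,
        0.054,  0.058]))
maxz 0.9241773299683769
colander [0.83267034 0.36941312 0.05373189]
pot [0.64656353 0.51902693 0.13719859]
sd [ 0.74537183 -0.40221793  0.02536174]
```

View pics/crop.png

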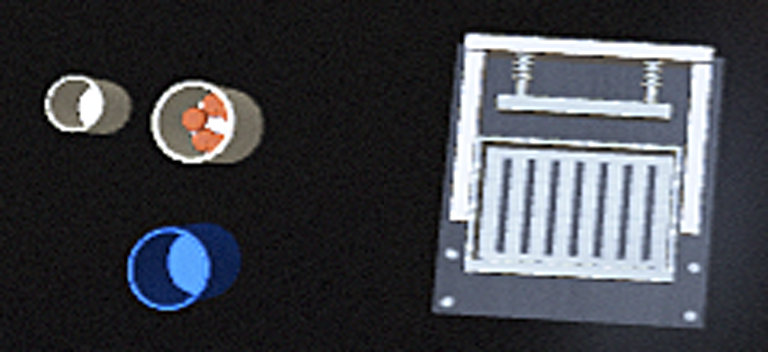

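The left half of the crop confirms the choice: the cup at crop pixel (195,120) is white, is the larger of the two whites, and holds the brown balls. In the right half, the rear wall's back edge runs (465,34) to (716,47). The guide fronts are near (458,220) and (690,233), and the cassette rim corners are about (478,138), (681,148), (466,270) and (672,281).

```bash
python3 - <<'E'
from h import *
b=dict(np.load('t0.npz'))
def c(x,y,z): return ray(b,195+(x-384+.5)/3.657-.5,120+(y+.5)/3.061-.5,z)[:2]
pl=[c(432,313,.004),c(704,327,.004)]; rw=[c(465,34,.038),c(716,47,.038)]; g=[c(458,220,.03),c(690,233,.03)]
ca=[c(478,138,.044),c(681,148,.044),c(466,270,.044),c(672,281,.044)]
for n,(p,q) in dict(plate=pl,rear=rw,guide=g,cr=ca[:2],cf=ca[2:]).items():
    d=p-q;print(n,np.round(p,4),np.round(q,4),'mid',np.round((p+q)/2,4),'yaw',round(np.arctan2(-d[0],d[1]),4),'len',np.linalg.norm(d).round(4))
print('side yaw',[np.arctan2(*(ca[i]-ca[i+2])[::-1]).round(3) for i in (0,1)])
B=b['frame'].astype(int)
# trivet : non-dark mask
m=(B.sum(2)>120).astype(np.uint8);m2=np.zeros_like(m);m2[160:235,335:412]=m[160:235,335:412]
cs,_=cv2.findContours(m2,cv2.RETR_EXTERNAL,cv2.CHAIN_APPROX_NONE);k=max(cs,key=cv2.contourArea);e=cv2.fitEllipse(k);print(e,ray(b,*e[0],.008), e[1][0]/b['K'][0,0]*.916)
# cup rim outer
m3=np.zeros_like(m);m3[185:228,122:170]=m[185:228,122:170]
P=cloud(b);rm=((P[...,2]>.07)&(P[...,2]<.09)).astype(np.uint8);r2=np.zeros_like(rm);r2[190:228,120:170]=rm[190:228,120:170]
cs,_=cv2.findContours(r2,cv2.RETR_EXTERNAL,cv2.CHAIN_APPROX_NONE);k=max(cs,key=cv2.contourArea);e=cv2.fitEllipse(k);print(e,ray(b,*e[0],.08))
o,p,R=pose();print(p,R.round(2).tolist())
E
```

```text
plate [0.4682 0.1488] [ 0.4586 -0.0412] mid [0.4634 0.0538] yaw -0.0507 len 0.1903
rear [0.6967 0.126 ] [ 0.6873 -0.0464] mid [0.692  0.0398] yaw -0.0542 len 0.1726
guide [0.5441 0.1287] [ 0.535  -0.0299] mid [0.5396 0.0494] yaw -0.0572 len 0.1589
cr [0.6096 0.1147] [ 0.6027 -0.0227] mid [0.6062 0.046 ] yaw -0.05 len 0.1376
cf [0.5028 0.1207] [ 0.4954 -0.0174] mid [0.4991 0.0516] yaw -0.0535 len 0.1383
side yaw [np.float64(-0.056), np.float64(-0.049)]
((374.517333984375, 196.86233520507812), (57.2352180480957, 59.03377914428711), 120.69731903076172) [ 0.53634825 -0.27610641  0.008     ] 0.14589627717889203
((140.15194702148438, 207.85400390625), (24.366397857666016, 25.632089614868164), 76.43579864501953) [0.49954947 0.2973815  0.08      ]
[ 0.19160575 -0.54158693  0.23045612] [[0.33, -0.0, 0.94], [-0.94, 0.0, 0.33], [-0.0, -1.0, 0.0]]
```

```bash
cat >> h.py <<'E'
def tool(psi,tilt,roll=0):
    """tool R: y axis at heading psi deg, tilt deg below level, jaws level, then roll about y"""
    c,s=np.cos(np.radians(psi)),np.sin(np.radians(psi)); t=np.radians(tilt)
    y=np.array([c*np.cos(t),s*np.cos(t),-np.sin(t)]); x=np.array([s,-c,0.]); 
    return np.stack([x,y,np.cross(x,y)],1)@Ro.from_rotvec([0,np.radians(roll),0]).as_matrix()
def plan(p1,R1,n=None):
    """constant row, repeated n times, that takes the tool to p1,R1"""
    o,p,R=pose(); w=Ro.from_matrix(R.T@R1).as_rotvec(); dp=np.array(p1)-p
    n=n or int(np.ceil(max(np.linalg.norm(w)/.115,np.linalg.norm(dp)/.035,1)))
    M=sum(R@Ro.from_rotvec(w*k/n).as_matrix() for k in range(n))
    print('n',n,'shift',(np.linalg.solve(M,dp)*100).round(2).tolist(),'turn',(w/n).round(3).tolist())
def st():
    o,p,R=pose();y=R[:,1];x=R[:,0]
    print('t',round(o['time_s'],2),'p',p.round(4),'head',np.degrees(np.arctan2(y[1],y[0])).round(1),'tilt',np.degrees(np.arcsin(-y[2])).round(1),'xz',x[2].round(3),'q',o['q'].round(2),'F',np.round(o['wrist_force'],1),'op',round(o['opening'],3))
E
python3 - <<'E'
from h import *
plan([.5,.05,.26],tool(90,30))
plan([.45,-.1,.28],tool(90,90))
E
```

```text
n 20 shift [-0.62, 1.67, 3.25] turn [0.045, -0.056, 0.032]
n 15 shift [-0.46, -0.33, 3.61] turn [-0.0, -0.082, -0.0]
```

```bash
python3 -m jog '[[[-0.46,-0.33,3.61],[0,-0.082,0],8.54],[[-0.46,-0.33,3.61],[0,-0.082,0],8.54],[[-0.46,-0.33,3.61],[0,-0.082,0],8.54],[[-0.46,-0.33,3.61],[0,-0.082,0],8.54],[[-0.46,-0.33,3.61],[0,-0.082,0],8.54],[[-0.46,-0.33,3.61],[0,-0.082,0],8.54],[[-0.46,-0.33,3.61],[0,-0.082,0],8.54],[[-0.46,-0.33,3.61],[0,-0.082,0],8.54],[[-0.46,-0.33,3.61],[0,-0.082,0],8.54],[[-0.46,-0.33,3.61],[0,-0.082,0],8.54],[[-0.46,-0.33,3.61],[0,-0.082,0],8.54],[[-0.46,-0.33,3.61],[0,-0.082,0],8.54]]'
python3 -c "
from h import *
st();plan([.5,.05,.26],tool(90,30))"
```

```text
time_s: 1.1
eef_pos: [0.4465, -0.1958, 0.2658]
eef_rot: [0.706, -0.7, 0.078, -0.074]
wrist_force: [0.3, 0.7, -1.2]
opening: 0.999
t 1.1 p [ 0.4465 -0.1958  0.2658] head 120.6 tilt 89.4 xz -0.008 q [-0.66 -0.04  1.77  0.    1.42 -0.45] F [ 0.3  0.7 -1.2] op 0.999
n 10 shift [0.24, 1.25, 2.31] turn [0.103, -0.02, 0.011]
```

```bash
python3 -m jog '[[[0.24,1.25,2.31],[0.103,-0.02,0.011],8.54],[[0.24,1.25,2.31],[0.103,-0.02,0.011],8.54],[[0.24,1.25,2.31],[0.103,-0.02,0.011],8.54],[[0.24,1.25,2.31],[0.103,-0.02,0.011],8.54],[[0.24,1.25,2.31],[0.103,-0.02,0.011],8.54],[[0.24,1.25,2.31],[0.103,-0.02,0.011],8.54],[[0.24,1.25,2.31],[0.103,-0.02,0.011],8.54],[[0.24,1.25,2.31],[0.103,-0.02,0.011],8.54],[[0.24,1.25,2.31],[0.103,-0.02,0.011],8.54],[[0.24,1.25,2.31],[0.103,-0.02,0.011],8.54]]'
python3 -c "
from h import *
st();plan([.4995,.17,.12],tool(90,30))"
```

```text
time_s: 1.93
eef_pos: [0.4984, 0.0692, 0.2675]
eef_rot: [0.971, -0.241, -0.009, 0.013]
wrist_force: [-0.1, 0.4, -0.4]
opening: 0.999
t 1.93 p [0.4984 0.0692 0.2675] head 91.3 tilt 27.9 xz 0.01 q [-0.62  0.28  1.78  0.82  1.82 -0.76] F [-0.1  0.4 -0.4] op 0.999
n 6 shift [0.03, 2.65, -1.35] turn [-0.006, 0.004, -0.003]
```

```bash
python3 -m jog '[[[0.03,2.65,-1.35],[-0.006,0.004,-0.003],8.54],[[0.03,2.65,-1.35],[-0.006,0.004,-0.003],8.54],[[0.03,2.65,-1.35],[-0.006,0.004,-0.003],8.54],[[0.03,2.65,-1.35],[-0.006,0.004,-0.003],8.54],[[0.03,2.65,-1.35],[-0.006,0.004,-0.003],8.54],[[0.03,2.65,-1.35],[-0.006,0.004,-0.003],8.54],[[0,0,0],[0,0,0],8.54]]'
python3 - <<'E'
from h import *
st();plan([.4995,.265,.065],tool(90,30));plan([.4995,.314,.036],tool(90,30),16)
a=shot('scene');save(cv2.resize(a['frame'][80:280,200:400],(600,600)),'pre.png')
E
```

```text
time_s: 2.52
eef_pos: [0.4978, 0.1762, 0.1121]
eef_rot: [0.967, -0.256, 0.003, 0.001]
wrist_force: [-1.9, 0.4, 0.4]
opening: 1.0
t 2.52 p [0.4978 0.1762 0.1121] head 90.2 tilt 29.7 xz -0.007 q [-0.43  0.48  1.9   0.91  1.46 -0.88] F [-1.9  0.4  0.4] op 1.0
n 3 shift [0.06, 3.35, 0.11] turn [-0.002, -0.002, -0.001]
n 16 shift [0.01, 0.98, 0.02] turn [-0.0, -0.0, -0.0]
```

View pics/pre.png

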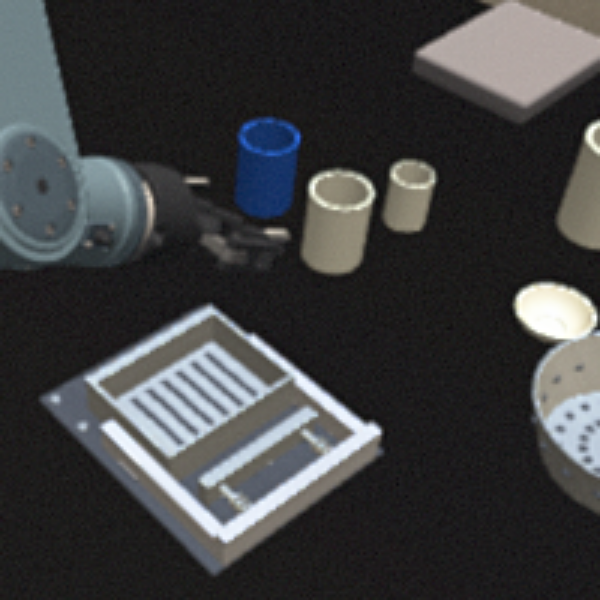

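The gripper at crop (240,240) faces the cup at (338,220), with clear space around it and the blue cup well to one side. I'll advance and close.

```bash
python3 -m jog '[[[0.02,2,0.03],[0,0,0],8.54],[[0.02,2,0.03],[0,0,0],8.54],[[0.02,2,0.03],[0,0,0],8.54],[[0.02,2,0.03],[0,0,0],8.54],[[0.02,2,0.03],[0,0,0],8.54],[[0.02,2,0.03],[0,0,0],8.54],[[0.02,2,0.03],[0,0,0],8.54],[[0,1.5,0],[0,0,0],8.54],[[0,0,0],[0,0,0],8.54]]'
python3 - <<'E'
from h import *
st();plan([.4995,.314,.036],tool(90,30))
E
```

```text
time_s: 3.32
eef_pos: [0.5141, 0.3068, 0.0481]
eef_rot: [0.967, -0.256, -0.007, -0.006]
wrist_force: [-0.4, 0.5, 0.3]
opening: 0.997
t 3.32 p [0.5141 0.3068 0.0481] head 89.1 tilt 29.6 xz 0.016 q [-0.17  0.63  1.87  1.13  1.25 -0.92] F [-0.4  0.5  0.3] op 0.997
n 1 shift [-1.49, 1.2, -0.68] turn [-0.006, 0.011, 0.014]
```

```bash
python3 -m jog '[[[-0.75,0.3,-0.4],[0,0.006,0.007],8.54],[[-0.75,0.3,-0.3],[0,0.006,0.007],8.54],[[0,0.5,0],[0,0,0],8.54],[[0,0,0],[0,0,0],8.54]]'
python3 - <<'E'
from h import *
st();plan([.4995,.314,.036],tool(90,30))
E
```

```text
time_s: 3.65
eef_pos: [0.5018, 0.3101, 0.039]
eef_rot: [0.967, -0.256, -0.002, -0.002]
wrist_force: [-0.2, -0.1, -1.1]
opening: 0.999
t 3.65 p [0.5018 0.3101 0.039 ] head 89.7 tilt 29.6 xz 0.004 q [-0.17  0.64  1.89  1.13  1.24 -0.93] F [-0.2 -0.1 -1.1] op 0.999
n 1 shift [-0.23, 0.48, -0.07] turn [-0.006, 0.002, 0.004]
```

```bash
python3 -m jog '[[[-0.25,0.5,-0.07],[0,0,0],8.54],[[0,0,0],[0,0,0],6.5],[[0,0,0],[0,0,0],6],[[0,0,0],[0,0,0],5],[[0,0,0],[0,0,0],5],[[0,0,0],[0,0,0],5],[[0,0,0],[0,0,0],5],[[0,0,0],[0,0,0],5],[[0,0,0],[0,0,0],5]]'
python3 - <<'E'
from h import *
st();plan([.4995,.314,.036],tool(90,30))
E
```

```text
time_s: 4.4
eef_pos: [0.5005, 0.313, 0.0368]
eef_rot: [0.967, -0.256, -0.002, -0.003]
wrist_force: [-1.1, -0.5, -0.1]
opening: 0.682
t 4.4 p [0.5005 0.313  0.0368] head 89.6 tilt 29.6 xz 0.005 q [-0.17  0.64  1.89  1.14  1.24 -0.94] F [-1.1 -0.5 -0.1] op 0.682
n 1 shift [-0.1, 0.13, -0.02] turn [-0.007, 0.002, 0.007]
```

```bash
python3 -m jog '[[[0,-0.6,1],[0,0,0],5],[[0,-1,1.7],[0,0,0],5],[[0,-1,1.7],[0,0,0],5],[[0,-1,1.7],[0,0,0],5],[[0,-1,1.7],[0,0,0],5],[[0,-1,1.7],[0,0,0],5],[[0,-1,1.7],[0,0,0],5],[[0,-0.5,0.8],[0,0,0],5],[[0,0,0],[0,0,0],5]]'
python3 - <<'E'
from h import *
st();R1=tool(90,10)
plan(np.array([.535,.07,.17])+.0187*R1[:,1],R1,14)
a=shot('scene');save(cv2.resize(a['frame'][80:280,200:400],(400,400)),'lift.png')
E
```

```text
time_s: 5.15
eef_pos: [0.4969, 0.3097, 0.1756]
eef_rot: [0.966, -0.26, 0.002, -0.002]
wrist_force: [0.4, -0.7, -2.7]
opening: 0.688
t 5.15 p [0.4969 0.3097 0.1756] head 89.8 tilt 30.2 xz -0.003 q [-0.17  0.33  1.93  1.06  1.36 -0.67] F [ 0.4 -0.7 -2.7] op 0.688
n 14 shift [0.28, -1.46, -0.62] turn [0.025, -0.0, 0.0]
```

View pics/lift.png

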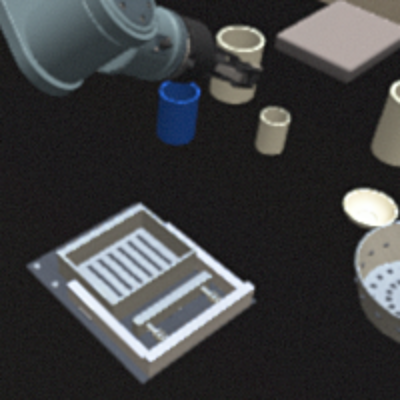

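The cup at crop (235,65) is held upright and clear of the ledge, and the wrist force of about 2.7 N matches its weight. Next I'll carry it to the cassette.

```bash
python3 -m jog '[[[0.28,-1.46,-0.62],[0.025,0,0],5],[[0.28,-1.46,-0.62],[0.025,0,0],5],[[0.28,-1.46,-0.62],[0.025,0,0],5],[[0.28,-1.46,-0.62],[0.025,0,0],5],[[0.28,-1.46,-0.62],[0.025,0,0],5],[[0.28,-1.46,-0.62],[0.025,0,0],5],[[0.28,-1.46,-0.62],[0.025,0,0],5],[[0.28,-1.46,-0.62],[0.025,0,0],5],[[0.28,-1.46,-0.62],[0.025,0,0],5],[[0.28,-1.46,-0.62],[0.025,0,0],5],[[0.28,-1.46,-0.62],[0.025,0,0],5],[[0.28,-1.46,-0.62],[0.025,0,0],5]]'
python3 - <<'E'
from h import *
st();R1=tool(90,10,90)
plan(np.array([.535,.07,.15])+.0187*R1[:,1],R1,18)
E
```

```text
time_s: 6.2
eef_pos: [0.5232, 0.1161, 0.1545]
eef_rot: [0.994, -0.106, 0.011, -0.0]
wrist_force: [0.4, -0.2, -3.0]
opening: 0.687
t 6.2 p [0.5232 0.1161 0.1545] head 90.1 tilt 12.2 xz -0.021 q [-0.57  0.65  1.76  0.99  1.77 -0.94] F [ 0.4 -0.2 -3. ] op 0.687
n 18 shift [0.11, -0.14, -0.01] turn [0.002, 0.086, 0.002]
```

```bash
python3 -m jog '[[[0.11,-0.14,0],[0.002,0.086,0.002],5],[[0.11,-0.14,0],[0.002,0.086,0.002],5],[[0.11,-0.14,0],[0.002,0.086,0.002],5],[[0.11,-0.14,0],[0.002,0.086,0.002],5],[[0.11,-0.14,0],[0.002,0.086,0.002],5],[[0.11,-0.14,0],[0.002,0.086,0.002],5],[[0.11,-0.14,0],[0.002,0.086,0.002],5],[[0.11,-0.14,0],[0.002,0.086,0.002],5],[[0.11,-0.14,0],[0.002,0.086,0.002],5],[[0.11,-0.14,0],[0.002,0.086,0.002],5],[[0.11,-0.14,0],[0.002,0.086,0.002],5],[[0.11,-0.14,0],[0.002,0.086,0.002],5]]'
python3 - <<'E'
from h import *
st();R1=tool(90,10,100)
plan(np.array([.535,.07,.115])+.0187*R1[:,1],R1,10)
a=shot('top');save(cv2.resize(a['frame'][100:260,180:340],(480,480)),'pour0.png')
E
```

```text
time_s: 7.2
eef_pos: [0.5305, 0.0964, 0.1281]
eef_rot: [0.842, -0.072, 0.533, -0.046]
wrist_force: [-0.4, 0.6, -2.4]
opening: 0.683
t 7.2 p [0.5305 0.0964 0.1281] head 90.0 tilt 9.8 xz -0.891 q [-0.6   0.75  1.7   0.99  1.79  0.13] F [-0.4  0.6 -2.4] op 0.683
n 10 shift [0.18, -0.05, 0.02] turn [-0.0, 0.062, -0.0]
```

View pics/pour0.png

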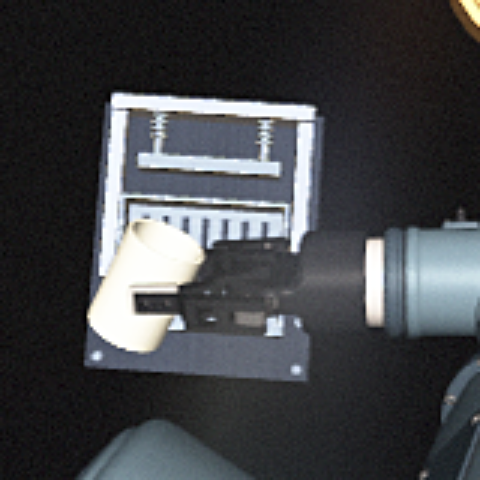

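The cup lies over the cassette with its mouth, at crop (165,240), facing away from the robot, and the gripper body is over the right guide. I'll continue the roll in small steps and watch the height.

```bash
python3 -m jog '[[[0,-0.05,0],[0,0.06,0],5],[[0,-0.05,0],[0,0.06,0],5],[[-0.1,-0.05,0],[0,0.06,0],5],[[-0.1,-0.05,0],[0,0.06,0],5],[[-0.1,-0.05,0],[0,0.06,0],5],[[-0.1,0,0],[0,0.06,0],5]]'
python3 - <<'E'
from h import *
st();R1=tool(90,10,120)
plan(np.array([.535,.07,.115])+.0187*R1[:,1],R1,10)
E
```

```text
time_s: 7.75
eef_pos: [0.5273, 0.096, 0.1235]
eef_rot: [0.726, -0.061, 0.682, -0.058]
wrist_force: [-0.2, -1.3, -2.2]
opening: 0.683
t 7.75 p [0.5273 0.096  0.1235] head 89.9 tilt 9.7 xz -0.984 q [-0.6   0.76  1.7   0.99  1.79  0.5 ] F [-0.2 -1.3 -2.2] op 0.683
n 10 shift [0.11, -0.05, 0.1] turn [-0.0, 0.059, -0.001]
```

```bash
python3 -m jog '[[[0,-0.05,0.1],[0,0.06,0],5],[[0,-0.05,0.1],[0,0.06,0],5],[[0,-0.05,0.1],[0,0.06,0],5],[[0,-0.05,0.1],[0,0.06,0],5],[[-0.1,-0.05,0],[0,0.06,0],5],[[-0.1,0,0],[0,0.06,0],5],[[-0.1,0,0],[0,0.05,0],5],[[-0.1,0,0],[0,0.05,0],5],[[-0.1,0,0],[0,0.05,0],5],[[-0.1,0,0],[0,0.05,0],5],[[-0.1,0,0],[0,0.05,0],5],[[-0.1,0,0],[0,0.05,0],5]]'
python3 - <<'E'
from h import *
st();R1=tool(90,10,150)
plan(np.array([.535,.07,.118])+.0187*R1[:,1],R1,12)
E
```

```text
time_s: 8.75
eef_pos: [0.5299, 0.0984, 0.116]
eef_rot: [0.456, -0.036, 0.886, -0.074]
wrist_force: [0.2, -0.8, -1.5]
opening: 0.687
t 8.75 p [0.5299 0.0984 0.116 ] head 89.7 tilt 9.4 xz -0.802 q [-0.6   0.78  1.7   0.99  1.78  1.17] F [ 0.2 -0.8 -1.5] op 0.687
n 12 shift [-0.02, -0.08, 0.05] turn [0.0, 0.035, -0.001]
```

```bash
python3 -m jog '[[[-0.1,-0.1,-0.05],[0,0.035,0],5],[[-0.1,-0.1,-0.05],[0,0.035,0],5],[[-0.1,-0.1,-0.05],[0,0.035,0],5],[[-0.1,-0.1,-0.05],[0,0.035,0],5],[[-0.1,-0.1,-0.1],[0,0.035,0],5],[[-0.1,0,-0.1],[0,0.035,0],5],[[-0.1,0,-0.1],[0,0.035,0],5],[[-0.1,0,-0.1],[0,0.035,0],5],[[-0.1,0,-0.1],[0,0.035,0],5],[[-0.1,0,-0.1],[0,0.035,0],5],[[0,0,-0.1],[0,0,0],5],[[0,0,-0.1],[0,0,0],5]]'
python3 - <<'E'
from h import *
st();R1=tool(90,5,165)
plan(np.array([.535,.065,.12])+.0187*R1[:,1],R1,8)
a=shot('top');b=shot('scene');save(np.hstack([cv2.resize(a['frame'][110:240,190:320],(390,390)),cv2.resize(b['frame'][130:290,190:350],(390,390))]),'pour1.png')
E
```

```text
time_s: 9.75
eef_pos: [0.5262, 0.0994, 0.118]
eef_rot: [0.29, -0.02, 0.954, -0.077]
wrist_force: [-0.5, -0.4, -2.4]
opening: 0.686
t 9.75 p [0.5262 0.0994 0.118 ] head 89.6 tilt 9.1 xz -0.551 q [-0.6   0.77  1.71  0.99  1.79  1.53] F [-0.5 -0.4 -2.4] op 0.686
n 8 shift [-0.09, -0.2, 0.07] turn [-0.009, 0.041, 0.003]
```

View pics/pour1.png

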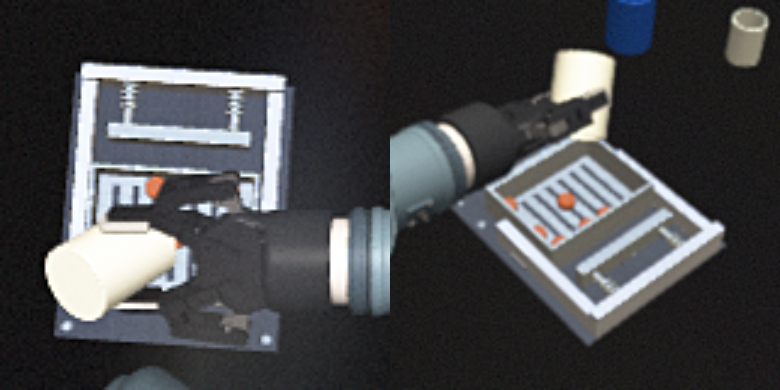

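The pour is working: the scene half shows brown balls in the cassette at about (512,203), (567,202), (602,211), (541,232) and (557,241). I'll roll further to be sure, then count blobs.

```bash
python3 -m jog '[[[-0.09,-0.15,0],[0,0.041,0],5],[[-0.09,-0.15,0],[0,0.041,0],5],[[-0.09,-0.15,0],[0,0.041,0],5],[[-0.09,-0.15,-0.05],[0,0.041,0],5],[[-0.09,-0.15,-0.1],[0,0.041,0],5],[[0,0,-0.1],[0,0.041,0],5],[[0,0,-0.1],[0,0,0],5],[[0,0,-0.1],[0,0,0],5],[[0,0,-0.1],[0,0,0],5]]'
cat >> h.py <<'E'
def balls(c):
    hsv=cv2.cvtColor(c['frame'],cv2.COLOR_RGB2HSV); m=((hsv[...,0]<14)&(hsv[...,1]>130)&(hsv[...,2]>70)).astype(np.uint8)
    n,l,s,ce=cv2.connectedComponentsWithStats(m); P=cloud(c)
    for i in range(1,n):
        q=P[l==i].mean(0)
        if s[i,4]>=3 and .3<q[0]<.8 and -.2<q[1]<.45: print(s[i,4],ce[i].round(0),q.round(3))
E
python3 - <<'E'
from h import *
st();b=shot('scene');balls(b);print('top');balls(shot('top'));save(cv2.resize(b['frame'][180:260,220:320],(700,560),interpolation=cv2.INTER_CUBIC),'pour2.png')
E
```

```text
time_s: 10.6
eef_pos: [0.5276, 0.0932, 0.1249]
eef_rot: [0.171, -0.01, 0.982, -0.078]
wrist_force: [0.2, 0.2, -2.5]
opening: 0.685
t 10.6 p [0.5276 0.0932 0.1249] head 89.5 tilt 9.0 xz -0.334 q [-0.61  0.76  1.7   0.99  1.8   1.78] F [ 0.2  0.2 -2.5] op 0.685
9 [239. 212.] [0.52  0.    0.026]
31 [262. 212.] [0.584 0.016 0.068]
4 [276. 216.] [0.592 0.062 0.025]
4 [269. 220.] [0.59  0.037 0.025]
7 [252. 224.] [ 0.57  -0.003  0.026]
6 [258. 228.] [0.589 0.001 0.026]
top
39 [242. 172.] [0.593 0.062 0.032]
13 [265. 176.] [0.586 0.004 0.023]
8 [252. 175.] [0.584 0.035 0.041]
6 [251. 188.] [0.553 0.038 0.045]
```

View pics/pour2.png

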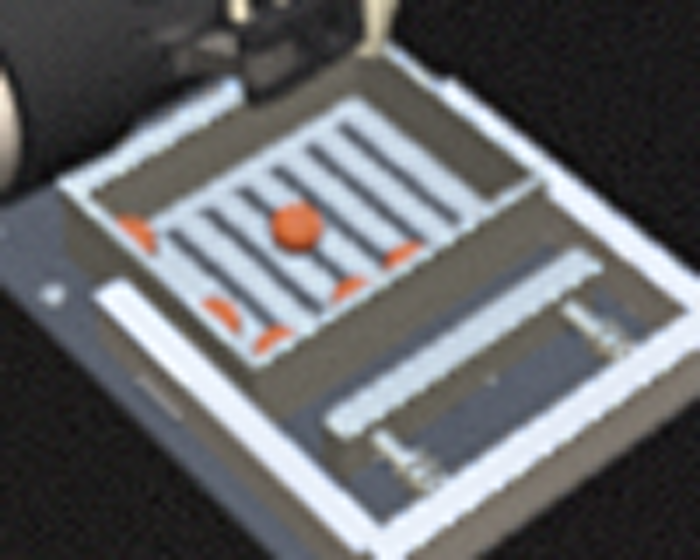

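All six balls are in the cassette, at crop (137,232), (297,228), (404,255), (350,290), (222,315) and (272,340). Next I'll lift and unroll.

```bash
python3 - <<'E'
from h import *
R1=tool(90,9,160);plan([.528,.08,.20],R1,5)
E
```

```text
n 5 shift [-0.5, -0.5, -1.35] turn [-0.001, -0.001, -0.001]
```

```bash
python3 -m jog '[[[-0.5,-0.5,-1.35],[0,0,0],5],[[-0.5,-0.5,-1.5],[0,0,0],5],[[-0.5,-0.5,-1.5],[0,0,0],5],[[-0.5,-0.5,-1.5],[0,0,0],5],[[-0.5,-0.5,-1.5],[0,0,0],5]]'
python3 - <<'E'
from h import *
st();R1=tool(60,30,0)
plan(np.array([.53,-.2,.20])+.0187*R1[:,1],R1,30)
plan([.528,.0,.22],tool(75,20,0),27)
E
```

```text
time_s: 11.12
eef_pos: [0.5241, 0.082, 0.205]
eef_rot: [0.169, -0.01, 0.983, -0.076]
wrist_force: [0.2, -0.0, -2.2]
opening: 0.687
t 11.12 p [0.5241 0.082  0.205 ] head 89.7 tilt 8.8 xz -0.33 q [-0.63  0.61  1.73  1.    1.88  1.89] F [ 0.2 -0.  -2.2] op 0.687
n 30 shift [0.6, -0.74, 0.2] turn [0.019, -0.084, -0.02]
n 27 shift [0.06, -0.31, 0.04] turn [0.011, -0.1, -0.012]
```

```bash
python3 -m jog '[[[0,-0.3,-0.1],[0,-0.11,0],5],[[0,-0.3,-0.1],[0,-0.11,0],5],[[0,-0.3,-0.1],[0,-0.11,0],5],[[0,-0.3,-0.1],[0,-0.11,0],5],[[-0.1,-0.3,0],[0,-0.11,0],5],[[-0.1,-0.3,0],[0,-0.11,0],5],[[-0.1,-0.3,0],[0,-0.11,0],5],[[-0.1,-0.3,0],[0,-0.11,0],5],[[-0.1,-0.3,0],[0,-0.11,0],5],[[-0.1,-0.3,0],[0,-0.11,0],5],[[-0.1,-0.3,0],[0,-0.11,0],5],[[-0.1,-0.3,0],[0,-0.11,0],5]]'
python3 -m jog '[[[0,-0.5,0.1],[0,-0.11,0],5],[[0,-0.5,0.1],[0,-0.11,0],5],[[0,-0.5,0.1],[0,-0.11,0],5],[[0,-0.5,0.1],[0,-0.11,0],5],[[0,-0.5,0.1],[0,-0.11,0],5],[[0,-0.5,0.1],[0,-0.11,0],5],[[0,-0.5,0.1],[0,-0.11,0],5],[[0,-0.5,0.1],[0,-0.11,0],5],[[0,-0.5,0.1],[0,-0.11,0],5],[[0,-0.5,0.1],[0,-0.11,0],5],[[0,-0.5,0.1],[0,-0.11,0],5],[[0,-0.5,0.1],[0,-0.11,0],5]]'
python3 - <<'E'
from h import *
st();R1=tool(60,30,0)
plan(np.array([.536,-.276,.15])+.0187*R1[:,1],R1)
E
```

```text
time_s: 12.12
eef_pos: [0.5243, 0.047, 0.2258]
eef_rot: [0.761, -0.058, 0.644, -0.052]
wrist_force: [-0.6, 0.4, -2.9]
opening: 0.686
time_s: 13.12
eef_pos: [0.5301, -0.0119, 0.2429]
eef_rot: [0.997, -0.077, 0.005, -0.001]
wrist_force: [-0.2, -0.3, -2.0]
opening: 0.686
t 13.12 p [ 0.5301 -0.0119  0.2429] head 89.9 tilt 8.8 xz -0.01 q [-0.74  0.62  1.6   0.95  2.03 -0.85] F [-0.2 -0.3 -2. ] op 0.686
n 8 shift [0.94, -2.51, -2.15] turn [-0.045, 0.021, -0.062]
```

```bash
python3 -m jog '[[[0.63,-1.67,-1.2],[-0.03,0.014,-0.041],5],[[0.63,-1.67,-1.2],[-0.03,0.014,-0.041],5],[[0.63,-1.67,-1.2],[-0.03,0.014,-0.041],5],[[0.63,-1.67,-1.2],[-0.03,0.014,-0.041],5],[[0.63,-1.67,-1.2],[-0.03,0.014,-0.041],5],[[0.63,-1.67,-1.2],[-0.03,0.014,-0.041],5],[[0.63,-1.67,-1.2],[-0.03,0.014,-0.041],5],[[0.63,-1.67,-1.2],[-0.03,0.014,-0.041],5],[[0.63,-1.67,-1.2],[-0.03,0.014,-0.041],5],[[0.63,-1.67,-1.2],[-0.03,0.014,-0.041],5]]'
python3 - <<'E'
from h import *
st();R1=tool(60,30,0)
plan(np.array([.536,-.276,.12])+.0187*R1[:,1],R1,8)
E
```

```text
time_s: 13.95
eef_pos: [0.5513, -0.2167, 0.1712]
eef_rot: [0.949, -0.227, 0.055, -0.212]
wrist_force: [0.2, 0.0, -1.6]
opening: 0.689
t 13.95 p [ 0.5513 -0.2167  0.1712] head 64.9 tilt 27.0 xz -0.008 q [-1.02  0.61  1.55  0.85  1.73 -0.78] F [ 0.2  0.  -1.6] op 0.689
n 8 shift [0.18, -0.12, -0.92] turn [-0.007, 0.004, -0.009]
```

```bash
python3 -m jog '[[[0.18,-0.12,-0.92],[-0.007,0.004,-0.009],5],[[0.18,-0.12,-0.92],[-0.007,0.004,-0.009],5],[[0.18,-0.12,-0.92],[-0.007,0.004,-0.009],5],[[0.18,-0.12,-0.92],[-0.007,0.004,-0.009],5],[[0.18,-0.12,-0.8],[-0.007,0.004,-0.009],5],[[0.18,-0.12,-0.5],[-0.007,0.004,-0.009],5],[[0.18,-0.12,-0.3],[-0.007,0.004,-0.009],5],[[0,0,0],[0,0,0],5]]'
python3 - <<'E'
from h import *
st();R1=tool(60,30,0)
plan(np.array([.536,-.276,.053])+.0187*R1[:,1],R1,8)
b=shot('scene');im=b['frame'][180:340,70:250];save(cv2.resize(im,(675,600),interpolation=cv2.INTER_CUBIC),'pl.png')
P=cloud(shot('top'));q=P[130:260,320:430].reshape(-1,3);print('z of white top');
h=q[(q[:,2]>.09)];print(len(h),h[:,2].max())
E
```

```text
time_s: 14.62
eef_pos: [0.5463, -0.2528, 0.1226]
eef_rot: [0.934, -0.249, 0.068, -0.246]
wrist_force: [0.3, 0.0, -1.9]
opening: 0.687
t 14.62 p [ 0.5463 -0.2528  0.1226] head 60.6 tilt 29.9 xz -0.004 q [-1.06  0.67  1.55  0.83  1.63 -0.81] F [ 0.3  0.  -1.9] op 0.687
n 8 shift [0.03, 0.39, -0.91] turn [-0.0, 0.0, -0.001]
z of white top
2416 0.9241773299683769
```

View pics/pl.png

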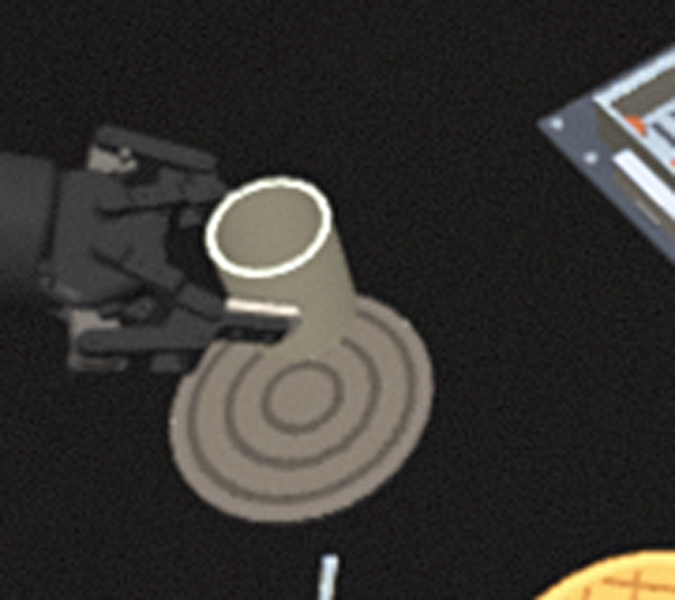

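The cup at crop (285,270) is empty and hangs over the trivet at (300,400). Its lean may be only perspective, so I'll check by fitting a plane to the bright rim.

```bash
python3 - <<'E'
from h import *
b=shot('scene');P=cloud(b)
# rim pixels: brightest in crop region of the cup mouth
sub=np.zeros(b['depth'].shape,bool);sub[226:256,123:160]=1
m=sub&(b['frame'].min(2)>185);q=P[m]
# ray-only: fit ellipse to rim, compare to depth plane
med=np.median(q,0);q=q[np.linalg.norm(q-med,axis=1)<.05]
c=q.mean(0);n=np.linalg.svd(q-c)[2][2];n*=np.sign(n[2]);print(len(q),c.round(4),n.round(3),np.degrees(np.arccos(n[2])).round(1),'resid',np.std((q-c)@n).round(4))
o,p,R=pose();g=p-.0187*R[:,1];print('grasp',g,'expected mouth',g+np.array([0,0,.035]))
# wall axis: cup outer wall silhouettes
w=sub.copy();w[:]=0;w[228:275,120:172]=1
pts=P[w];d=np.linalg.norm(pts[:,:2]-g[:2],axis=1);s=pts[(d<.045)&(pts[:,2]>.06)];
for z in np.arange(.075,.18,.012):
    k=s[(s[:,2]>z)&(s[:,2]<z+.012)]
    if len(k)>8:print(round(z,3),len(k),k.mean(0).round(4),k.max(0).round(3))
E
```

```text
137 [ 0.5424 -0.2606  0.1634] [-0.137  0.034  0.99 ] 8.1 resid 0.0079
grasp [ 0.53856901 -0.2667949   0.13272485] expected mouth [ 0.53856901 -0.2667949   0.16772485]
0.087 84 [ 0.5658 -0.2642  0.0938] [ 0.575 -0.233  0.099]
0.099 126 [ 0.5532 -0.2575  0.1052] [ 0.574 -0.234  0.111]
0.111 143 [ 0.5435 -0.2544  0.1173] [ 0.575 -0.233  0.123]
0.123 189 [ 0.548  -0.2597  0.1297] [ 0.58  -0.233  0.135]
0.135 329 [ 0.5503 -0.268   0.1414] [ 0.581 -0.233  0.147]
0.147 337 [ 0.5439 -0.2675  0.1529] [ 0.575 -0.232  0.159]
0.159 343 [ 0.5411 -0.2652  0.1639] [ 0.575 -0.231  0.169]
```

The silhouette's maximum x stays about 0.575 over its height, so the cup is upright. Now I'll lower it.

```bash
python3 -m jog '[[[0.03,0.35,-0.8],[0,0,0],5],[[0.03,0.35,-0.8],[0,0,0],5],[[0.03,0.35,-0.8],[0,0,0],5],[[0.03,0.35,-0.8],[0,0,0],5],[[0.03,0.35,-0.8],[0,0,0],5],[[0.03,0.3,-0.6],[0,0,0],5],[[0,0,0],[0,0,0],5]]'
python3 - <<'E'
from h import *
st();R1=tool(60,30,0)
plan(np.array([.536,-.276,.055])+.0187*R1[:,1],R1,4)
E
```

```text
time_s: 15.35
eef_pos: [0.5457, -0.258, 0.0683]
eef_rot: [0.935, -0.249, 0.066, -0.245]
wrist_force: [-0.4, 0.7, -1.7]
opening: 0.688
t 15.35 p [ 0.5457 -0.258   0.0683] head 60.7 tilt 29.9 xz -0.002 q [-1.07  0.76  1.52  0.83  1.59 -0.87] F [-0.4  0.7 -1.7] op 0.688
n 4 shift [0.01, 0.19, -0.54] turn [-0.0, 0.001, -0.003]
```

```bash
python3 -m jog '[[[0,0.2,-0.5],[0,0,0],5],[[0,0.2,-0.5],[0,0,0],5],[[0,0.2,-0.5],[0,0,0],5],[[0,0.1,-0.3],[0,0,0],5],[[0,0,0],[0,0,0],5]]'
python3 - <<'E'
from h import *
st();R1=tool(60,30,0)
plan(np.array([.536,-.276,.054])+.0187*R1[:,1],R1,4)
E
```

```text
time_s: 15.77
eef_pos: [0.5441, -0.2607, 0.0467]
eef_rot: [0.935, -0.249, 0.067, -0.245]
wrist_force: [-0.9, 0.0, -2.0]
opening: 0.688
t 15.77 p [ 0.5441 -0.2607  0.0467] head 60.7 tilt 29.9 xz -0.003 q [-1.07  0.81  1.51  0.83  1.57 -0.89] F [-0.9  0.  -2. ] op 0.688
n 4 shift [0.02, 0.0, -0.06] turn [-0.001, 0.001, -0.003]
```

```bash
python3 -m jog '[[[0,0.07,-0.12],[0,0,0],5],[[0,0.07,-0.12],[0,0,0],5],[[0,0,0],[0,0,0],5]]'; python3 -m jog '[[[0,0.04,-0.07],[0,0,0],5],[[0,0.04,-0.07],[0,0,0],5]]'

```

```text
time_s: 16.02
eef_pos: [0.5442, -0.261, 0.0453]
eef_rot: [0.935, -0.248, 0.066, -0.245]
wrist_force: [0.7, -1.1, -1.3]
opening: 0.686
time_s: 16.18
eef_pos: [0.5444, -0.2613, 0.0449]
eef_rot: [0.935, -0.248, 0.065, -0.244]
wrist_force: [-3.3, -0.1, 4.6]
opening: 0.688
```

Contact has been made. I'll open and back out along the fingers.

```bash
python3 -m jog '[[[0,0,0],[0,0,0],5.9],[[0,0,0],[0,0,0],6.2],[[0,0,0],[0,0,0],7],[[0,0,0],[0,0,0],8.54],[[0,0,0],[0,0,0],8.54],[[0,0,0],[0,0,0],8.54],[[0,0,0],[0,0,0],8.54],[[0,0,0],[0,0,0],8.54]]'
python3 - <<'E'
from h import *
st();plan(pose()[1]-.09*pose()[2][:,1],pose()[2],6)
E
```

```text
time_s: 16.85
eef_pos: [0.5452, -0.2616, 0.0451]
eef_rot: [0.935, -0.249, 0.065, -0.245]
wrist_force: [-0.0, 0.5, 0.5]
opening: 1.002
t 16.85 p [ 0.5452 -0.2616  0.0451] head 60.6 tilt 29.8 xz 0.001 q [-1.07  0.81  1.51  0.83  1.57 -0.9 ] F [-0.   0.5  0.5] op 1.002
n 6 shift [0.0, -1.5, -0.0] turn [0.0, 0.0, 0.0]
```

```bash
python3 -m jog '[[[0,-0.8,0],[0,0,0],8.54],[[0,-0.8,0],[0,0,0],8.54],[[0,-0.8,0],[0,0,0],8.54],[[0,-0.8,0],[0,0,0],8.54]]';python3 -m jog '[[[0,-1,0.1],[0,0,0],8.54],[[0,-1,0.1],[0,0,0],8.54],[[0,-1,0.1],[0,0,0],8.54],[[0,-1.2,0.1],[0,0,0],8.54],[[0,-1.2,0.1],[0,0,0],8.54],[[0,-1.2,0.1],[0,0,0],8.54],[[0,-1.2,0.1],[0,0,0],8.54]]'
python3 - <<'E'
from h import *
st();plan([.43,-.25,.2],tool(90,80),12)
b=shot('scene');im=b['frame'][180:340,70:250];save(cv2.resize(im,(450,400),interpolation=cv2.INTER_CUBIC),'placed.png')
P=cloud(b);w=P[200:320,100:200].reshape(-1,3);s=w[(w[:,2]>.03)&(np.hypot(w[:,0]-.537,w[:,1]+.276)<.06)]
for z in np.arange(.03,.09,.01):
    k=s[(s[:,2]>z)&(s[:,2]<z+.01)]
    if len(k)>8:print(round(z,3),len(k),k.max(0).round(3),k.min(0).round(3))
E
```

```text
time_s: 17.18
eef_pos: [0.5304, -0.286, 0.0616]
eef_rot: [0.935, -0.248, 0.065, -0.244]
wrist_force: [-0.0, -0.1, 0.9]
opening: 1.0
time_s: 17.77
eef_pos: [0.495, -0.3497, 0.1118]
eef_rot: [0.935, -0.249, 0.065, -0.245]
wrist_force: [0.1, 0.1, -0.0]
opening: 1.002
t 17.77 p [ 0.495  -0.3497  0.1118] head 60.6 tilt 29.8 xz 0.0 q [-1.2   0.76  1.4   0.75  1.75 -0.86] F [ 0.1  0.1 -0. ] op 1.002
n 12 shift [-0.7, -0.22, 1.02] turn [-0.071, -0.036, 0.025]
0.03 125 [ 0.572 -0.243  0.04 ] [ 0.513 -0.299  0.03 ]
0.04 150 [ 0.572 -0.243  0.05 ] [ 0.513 -0.299  0.04 ]
0.05 147 [ 0.572 -0.243  0.06 ] [ 0.514 -0.299  0.05 ]
0.06 152 [ 0.572 -0.243  0.07 ] [ 0.513 -0.299  0.06 ]
0.07 166 [ 0.572 -0.243  0.08 ] [ 0.513 -0.299  0.07 ]
0.08 239 [ 0.572 -0.24   0.09 ] [ 0.513 -0.299  0.08 ]
```

View pics/placed.png

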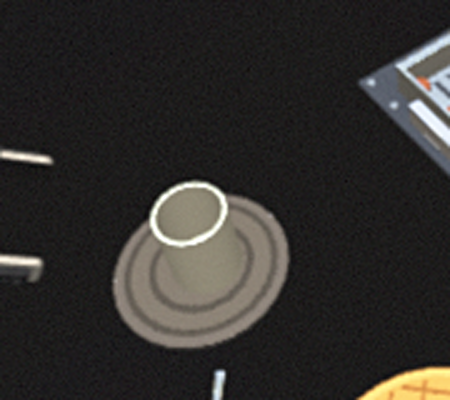

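The cup stands upright on the trivet, rim at crop (190,212), about 9 mm from the trivet's centre. Next I'll close the fingers, turn the tool down and go in front of the cassette.

```bash
python3 -m jog '[[[0,-2,1.5],[0,0,0],2],[[0,-2,1.5],[0,0,0],0],[[0,-2,1.5],[0,0,0],0],[[0,-1,1.5],[0,0,0],0]]'
python3 - <<'E'
from h import *
st();plan([.42,.0,.24],tool(-3,90))
E
```

```text
time_s: 18.15
eef_pos: [0.4766, -0.3797, 0.2001]
eef_rot: [0.935, -0.247, 0.067, -0.246]
wrist_force: [0.6, -0.1, 0.2]
opening: 0.454
t 18.15 p [ 0.4766 -0.3797  0.2001] head 60.6 tilt 29.7 xz -0.004 q [-1.24  0.67  1.35  0.75  1.88 -0.78] F [ 0.6 -0.1  0.2] op 0.454
n 13 shift [-2.89, 0.66, 1.06] turn [-0.072, 0.077, -0.045]
```

```bash
python3 -m jog '[[[-2.5,0.2,1.06],[-0.072,0.077,-0.045],0],[[-2.5,0.2,1.06],[-0.072,0.077,-0.045],0],[[-2.89,0.2,1.06],[-0.072,0.077,-0.045],0],[[-2.89,0.2,1.06],[-0.072,0.077,-0.045],0],[[-2.89,0.3,1.06],[-0.072,0.077,-0.045],0],[[-2.89,0.3,1.06],[-0.072,0.077,-0.045],0],[[-2.89,0.6,1.06],[-0.072,0.077,-0.045],0],[[-2.89,0.6,1.06],[-0.072,0.077,-0.045],0],[[-2.89,0.66,1.06],[-0.072,0.077,-0.045],0],[[-2.89,0.66,1.06],[-0.072,0.077,-0.045],0]]'
python3 - <<'E'
from h import *
st();plan([.44,.053,.16],tool(-3,90))
E
```

```text
time_s: 18.98
eef_pos: [0.389, -0.1247, 0.2629]
eef_rot: [0.627, -0.443, 0.428, -0.477]
wrist_force: [0.4, 1.3, -1.0]
opening: 0.002
t 18.98 p [ 0.389  -0.1247  0.2629] head 34.7 tilt 74.5 xz -0.114 q [-0.83 -0.36  2.07  0.27  1.41  0.53] F [ 0.4  1.3 -1. ] op 0.002
n 7 shift [-2.37, 1.76, 0.7] turn [-0.033, 0.031, -0.02]
```

```bash
python3 -m jog '[[[-2.37,1.4,0.7],[-0.033,0.1,-0.02],0],[[-2.37,1.4,0.7],[-0.033,0.05,-0.02],0],[[-2.37,1.4,0.7],[-0.033,0.031,-0.02],0],[[-2.37,1.4,0.7],[-0.033,0.031,-0.02],0],[[-2.37,1.4,0.7],[-0.033,0.031,-0.02],0],[[-2.37,1.4,0.7],[-0.033,0.031,-0.02],0],[[-2,1.4,0.7],[-0.033,0.02,-0.02],0]]'
python3 - <<'E'
from h import *
st();plan([.46,.053,.06],tool(-3,90),8)
E
```

```text
time_s: 19.57
eef_pos: [0.4497, 0.0531, 0.1937]
eef_rot: [-0.47, 0.465, -0.53, 0.531]
wrist_force: [0.8, -0.0, -0.0]
opening: 0.0
t 19.57 p [0.4497 0.0531 0.1937] head 25.1 tilt 89.6 xz -0.004 q [-0.15 -0.07  1.95  0.    1.26  1.55] F [ 0.8 -0.  -0. ] op 0.0
n 8 shift [-0.01, 1.67, 0.12] turn [-0.001, -0.009, -0.0]
```

```bash
python3 -m jog '[[[0,1.67,0.12],[0,-0.009,0],0],[[0,1.67,0.12],[0,-0.009,0],0],[[0,1.67,0.12],[0,-0.009,0],0],[[0,1.67,0.12],[0,-0.009,0],0],[[0,1.67,0.12],[0,-0.009,0],0],[[0,1.67,0.12],[0,-0.009,0],0],[[0,1.4,0.1],[0,-0.009,0],0],[[0,0,0],[0,0,0],0]]'
python3 - <<'E'
from h import *
st();plan([.465,.053,.015],tool(-3,90),6);print(pose()[2].round(3).tolist())
E
```

```text
time_s: 20.23
eef_pos: [0.4572, 0.064, 0.0738]
eef_rot: [0.49, -0.486, 0.513, -0.511]
wrist_force: [-0.8, 0.5, -0.7]
opening: 0.001
t 20.23 p [0.4572 0.064  0.0738] head 66.0 tilt 89.6 xz -0.007 q [-0.12  0.14  2.01  0.01  0.99  1.49] F [-0.8  0.5 -0.7] op 0.001
n 6 shift [0.18, 0.98, 0.14] turn [-0.0, 0.001, -0.001]
[[-0.048, 0.003, 0.999], [-0.999, 0.007, -0.048], [-0.007, -1.0, 0.003]]
```

```bash
python3 -m jog '[[[0.18,0.98,0.14],[0,0,0],0],[[0.18,0.98,0.14],[0,0,0],0],[[0.18,0.98,0.1],[0,0,0],0],[[0.18,0.98,0.1],[0,0,0],0],[[0.18,0.9,0.1],[0,0,0],0],[[0.18,0.6,0],[0,0,0],0],[[0,0,0],[0,0,0],0]]'
python3 - <<'E'
from h import *
st();plan([.475,.0529,.015],tool(-3,90),2)
E
```

```text
time_s: 20.82
eef_pos: [0.4645, 0.0525, 0.0168]
eef_rot: [0.491, -0.484, 0.512, -0.512]
wrist_force: [-0.5, 0.3, -0.0]
opening: -0.002
t 20.82 p [0.4645 0.0525 0.0168] head 46.2 tilt 89.5 xz -0.007 q [-0.15  0.27  2.01  0.01  0.85  1.47] F [-0.5  0.3 -0. ] op -0.002
n 2 shift [-0.05, 0.09, 0.52] turn [-0.003, 0.002, -0.003]
```

```bash
python3 -m jog '[[[0,0,0.6],[0,0,0],0],[[0,0,0.6],[0,0,0],0],[[0,0,0.6],[0,0,0],0],[[0,0,0.6],[0,0,0],0]]'; python3 -m jog '[[[0,0,0.4],[0,0,0],0],[[0,0,0.4],[0,0,0],0],[[0,0,0.4],[0,0,0],0]]'; python3 -m jog '[[[0,0,0.4],[0,0,0],0],[[0,0,0.4],[0,0,0],0],[[0,0,0.4],[0,0,0],0]]'
python3 - <<'E'
from h import *
st();plan([.52,.0505,.016],tool(-3,90),4)
c=shot('top');P=cloud(c);m=(P[...,2]>.040)&(P[...,2]<.050);m[:150]=0;m[230:]=0
s=P[m];s=s[(s[:,0]>.57)&(s[:,0]<.68)&(abs(s[:,1]-.045)<.06)];print('rear rim x',len(s),np.median(s[:,0]))
E
```

```text
time_s: 21.15
eef_pos: [0.4895, 0.0511, 0.0167]
eef_rot: [0.49, -0.485, 0.513, -0.512]
wrist_force: [-1.1, -0.3, -0.8]
opening: -0.001
time_s: 21.4
eef_pos: [0.503, 0.0506, 0.017]
eef_rot: [0.49, -0.485, 0.513, -0.511]
wrist_force: [-2.4, -0.4, 0.9]
opening: -0.001
time_s: 21.65
eef_pos: [0.5153, 0.0503, 0.017]
eef_rot: [0.49, -0.486, 0.514, -0.51]
wrist_force: [-5.0, 1.8, 4.1]
opening: 0.005
t 21.65 p [0.5153 0.0503 0.017 ] head 79.3 tilt 89.6 xz -0.007 q [-0.14  0.36  1.88  0.01  0.9   1.48] F [-5.   1.8  4.1] op 0.005
n 4 shift [-0.01, 0.02, 0.12] turn [-0.0, 0.001, -0.002]
rear rim x 86 0.6330918249441521
```

```bash
python3 -m jog '[[[0,0,0.25],[0,0,0],0],[[0,0,0.25],[0,0,0],0]]'; python3 -m jog '[[[0,0,0.25],[0,0,0],0],[[0,0,0],[0,0,0],0]]';python3 -m jog '[[[0,0,0],[0,0,0],0],[[0,0,0],[0,0,0],0]]'
```

```text
time_s: 21.87
eef_pos: [0.5191, 0.0507, 0.0166]
eef_rot: [0.489, -0.486, 0.515, -0.509]
wrist_force: [-7.8, -0.6, 5.3]
opening: 0.001
time_s: 22.03
eef_pos: [0.5199, 0.0507, 0.0163]
eef_rot: [0.488, -0.488, 0.516, -0.508]
wrist_force: [-2.7, -0.3, 2.3]
opening: -0.003
time_s: 22.2
eef_pos: [0.5198, 0.0507, 0.0163]
eef_rot: [0.488, -0.488, 0.516, -0.508]
wrist_force: [-3.5, 1.0, 1.6]
opening: 0.002
```

```bash
python3 -m jog '[[[0,0,0.3],[0,0.005,0],0],[[0,0,0.3],[0,0.005,0],0]]'; python3 -m jog '[[[0,0,0.25],[0,0.005,0],0],[[0,0,0.25],[0,0,0],0]]';python3 - <<'E'
from h import *
st();plan([.529,.0501,.016],tool(-3,90),4)
c=shot('top');np.savez('t1.npz',**c);P=cloud(c);m=(P[...,2]>.040)&(P[...,2]<.050);m[:150]=0;m[230:]=0
s=P[m];s=s[(s[:,0]>.57)&(s[:,0]<.68)&(abs(s[:,1]-.045)<.06)];print('rear rim x',len(s),np.median(s[:,0]))
st()
E
```

```text
time_s: 22.37
eef_pos: [0.5224, 0.0507, 0.0158]
eef_rot: [0.484, -0.487, 0.52, -0.508]
wrist_force: [-10.5, 0.7, 7.2]
opening: 0.001
time_s: 22.53
eef_pos: [0.523, 0.0509, 0.015]
eef_rot: [0.48, -0.488, 0.524, -0.507]
wrist_force: [-10.9, 0.4, 7.4]
opening: 0.002
t 22.53 p [0.523  0.0509 0.015 ] head 159.5 tilt 88.5 xz -0.008 q [-0.13  0.39  1.84  0.01  0.93  1.5 ] F [-10.9   0.4   7.4] op 0.002
n 4 shift [0.01, -0.03, 0.15] turn [0.006, -0.003, -0.002]
rear rim x 86 0.6419984991098513
t 22.58 p [0.5231 0.0509 0.015 ] head 159.3 tilt 88.5 xz -0.008 q [-0.13  0.39  1.84  0.01  0.93  1.5 ] F [-11.7   0.6   7.1] op 0.004
```

```bash
python3 - <<'E'
from h import *
f=np.array([.573,.0477]);u=np.array([np.cos(.053),-np.sin(.053)]);v=np.array([u[1]*-1,u[0]])
for n in ('t0.npz','t1.npz'):
    c=dict(np.load(n));g=c['frame'].astype(float).mean(2)
    # brightness profile along frame x at several y, sampled on plane z
    def prof(ys,z,xs):
        out=0
        for y in ys:
            X=np.array([np.r_[f+x*u+y*v,z] for x in xs])@c['R'].T+c['t'];px=(X@c['K'].T);px=(px[:,:2]/px[:,2:]).astype(np.float32)
            out=out+cv2.remap(g.astype(np.float32),px[:,0].reshape(-1,1),px[:,1].reshape(-1,1),cv2.INTER_LINEAR)[:,0]
        return out/len(ys)
    xs=np.arange(.02,.112,.002)
    print(n,'bar z.034');p=prof([-.04,-.02,0,.02,.04],.034,xs);print([f'{x*1000:.0f}:{a:.0f}' for x,a in zip(xs,p)])
E
```

```text
t0.npz bar z.034
['20:205', '22:227', '24:236', '26:224', '28:138', '30:65', '32:89', '34:210', '36:202', '38:118', '40:94', '42:96', '44:99', '46:99', '48:98', '50:98', '52:100', '54:95', '56:73', '58:55', '60:160', '62:232', '64:228', '66:226', '68:232', '70:223', '72:151', '74:104', '76:101', '78:105', '80:108', '82:105', '84:101', '86:125', '88:122', '90:110', '92:107', '94:119', '96:102', '98:111', '100:120', '102:94', '104:117', '106:94', '108:128', '110:234']
t1.npz bar z.034
['20:178', '22:177', '24:175', '26:173', '28:170', '30:167', '32:164', '34:161', '36:157', '38:154', '40:148', '42:143', '44:137', '46:129', '48:122', '50:123', '52:132', '54:144', '56:172', '58:191', '60:208', '62:169', '64:84', '66:58', '68:77', '70:194', '72:233', '74:215', '76:221', '78:226', '80:234', '82:209', '84:118', '86:120', '88:117', '90:109', '92:106', '94:119', '96:103', '98:110', '100:119', '102:94', '104:116', '106:95', '108:128', '110:233']
```

Comparing bar edges between the two images puts the travel at about 11 mm, so about 5 mm more is needed.

```bash
python3 -m jog '[[[0,-0.05,0.4],[0.01,0,0],0],[[0,-0.05,0.4],[0.01,0,0],0]]'; python3 -m jog '[[[0,-0.05,0.45],[0.01,0,0],0],[[0,-0.05,0.45],[0.01,0,0],0]]'; python3 -m jog '[[[0,-0.05,0.4],[0.01,0,0],0],[[0,-0.05,0.4],[0.01,0,0],0]]'
```

```text
time_s: 22.75
eef_pos: [0.5257, 0.0509, 0.0147]
eef_rot: [0.482, -0.487, 0.522, -0.509]
wrist_force: [-13.2, -0.2, 8.7]
opening: 0.005
time_s: 22.92
eef_pos: [0.5281, 0.0508, 0.0143]
eef_rot: [0.484, -0.486, 0.52, -0.51]
wrist_force: [-15.3, -0.4, 9.9]
opening: -0.004
time_s: 23.08
eef_pos: [0.5289, 0.0509, 0.0136]
eef_rot: [0.485, -0.485, 0.518, -0.511]
wrist_force: [-15.4, -0.2, 9.3]
opening: -0.002
```

```bash
cat > bar.py <<'E'
from h import *
f=np.array([.573,.0477]);u=np.array([np.cos(.053),-np.sin(.053)]);v=np.array([-u[1],u[0]])
def back(c):
    g=c['frame'].astype(np.float32).mean(2);xs=np.arange(.064,.106,.0005);r=[]
    for y in np.linspace(-.015,.015,5):
        X=np.array([np.r_[f+x*u+y*v,.034] for x in xs])@c['R'].T+c['t'];px=X@c['K'].T;px=(px[:,:2]/px[:,2:]).astype(np.float32)
        p=cv2.remap(g,px[:,:1].copy(),px[:,1:].copy(),cv2.INTER_LINEAR)[:,0]
        i=np.where(p>165)[0].max(); r.append(xs[i]*1000)
    return np.median(r)
E
python3 - <<'E'
from bar import *
r0=back(dict(np.load('t0.npz')));print('t0',r0,'t1 travel',back(dict(np.load('t1.npz')))-r0)
st()
for i in range(4):
    c=shot('top');print('travel mm',back(c)-r0)
st()
balls(c);s=shot('scene');print('scene');balls(s)
save(np.hstack([cv2.resize(c['frame'][120:240,190:310],(390,390),interpolation=cv2.INTER_CUBIC),cv2.resize(s['frame'][170:290,200:340],(390,390),interpolation=cv2.INTER_CUBIC)]),'push.png')
E
```

```text
t0 71.50000000000001 t1 travel 11.0
t 23.08 p [0.5289 0.0509 0.0136] head 132.7 tilt 89.4 xz -0.007 q [-0.13  0.4   1.84  0.01  0.91  1.49] F [-15.4  -0.2   9.3] op -0.002
travel mm 17.000000000000014
travel mm 16.500000000000014
travel mm 17.000000000000014
travel mm 17.000000000000014
t 23.28 p [0.5289 0.051  0.0136] head 132.4 tilt 89.4 xz -0.007 q [-0.13  0.4   1.84  0.01  0.91  1.49] F [-14.6  -1.4   8.9] op 0.003
29 [243. 156.] [0.635 0.061 0.025]
35 [252. 157.] [0.632 0.036 0.025]
37 [266. 159.] [0.629 0.001 0.025]
5 [267. 169.] [ 0.603 -0.001  0.023]
scene
35 [273. 221.] [0.597 0.043 0.025]
8 [250. 222.] [0.559 0.001 0.024]
12 [288. 225.] [0.662 0.024 0.081]
11 [280. 230.] [0.631 0.036 0.025]
7 [262. 233.] [ 0.608 -0.004  0.026]
11 [270. 238.] [0.63  0.    0.026]
```

View pics/push.png

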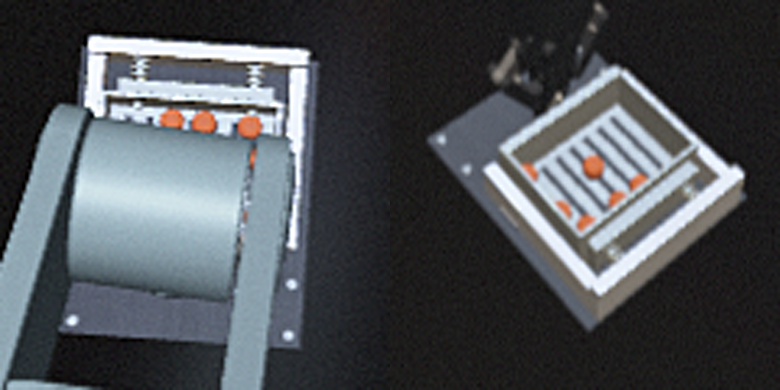

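The scene half shows all six balls in the cassette, its front level with the guide ends near (500,165), and the fingers on the front wall. Travel reads 17 mm. I'll check steadiness, the cup and the bystanders, then hand in.

```bash
python3 - <<'E'
from bar import *
r0=71.5;print([float(back(shot('top'))-r0) for i in range(10)]);st()
a=dict(np.load('t0.npz'));c=shot('top')
def cen(c,b):
    m=np.zeros(c['depth'].shape,np.uint8);g=c['frame'].min(2);m[b[1]:b[3],b[0]:b[2]]=g[b[1]:b[3],b[0]:b[2]]>120
    M=cv2.moments(m,True);return round(M['m10']/M['m00'],1),round(M['m01']/M['m00'],1)
for b in((100,105,145,150),(385,100,440,165)):print(cen(a,b),cen(c,b))
P=cloud(c);s=P.reshape(-1,3);s=s[(s[:,2]>.08)&(s[:,2]<.096)&(np.hypot(s[:,0]-.54,s[:,1]+.273)<.05)];print('cup rim',len(s),(s.max(0)+s.min(0))/2)
ctrl.hand_in()
E
```

```text
[16.50000000000003, 17.00000000000003, 16.50000000000003, 17.00000000000003, 16.50000000000003, 16.50000000000003, 17.00000000000003, 16.50000000000003, 16.50000000000003, 17.00000000000003]
t 23.83 p [0.5289 0.0509 0.0136] head 132.4 tilt 89.4 xz -0.007 q [-0.13  0.4   1.84  0.01  0.91  1.49] F [-14.4  -0.5   9.7] op 0.003
(124.3, 126.2) (124.2, 126.2)
(394.6, 122.8) (394.6, 122.7)
cup rim 151 [ 0.53862593 -0.27024176  0.08534523]
the job is handed in; nothing more can be done
```

I poured all six balls from the white cup into the cassette and stood the empty cup upright on the trivet. I then pushed the cassette with closed fingers and handed in at about 24 s while still holding it. No verdict was reported at hand-in.

What the last checks showed:
- **Bar:** travel read 16.5–17 mm over ten pictures, which is about 10 N on the spring, and the arm was still.
- **Balls:** all six were in the cassette in the last scene picture.
- **Cup:** it stood about 6 mm from the trivet's centre.
- **Dish and screwdriver:** neither had moved in the images.
- **One disagreement:** the wrist read about 14.5 N along the push and about 9.5 N vertically. That is more than spring plus friction would give. I think the fingers are dragging down on the wall, so I relied on the bar travel measured in the images.

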